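Fit the stop sleeve and set the length stop

TASK

Find the one sleeve whose bore fits the length stop's pin snugly and put it on the pin, fully down, before pulling the arm out; leave the other two sleeves where they are. Then squeeze the lock button into the handle to free the telescoping arm, pull the arm out until its pointer stands on the scale's 100 mm mark (the third and last of the long lines, counting outward), and finish while holding it there with the button still squeezed in.

Things in the scene. Friction and masses are not known exactly. Their poses are not given: they have to be found in the camera images.
- stop_bed: length stop, bolted down: grey plate 120 (x) x 400 (y) x 10 mm; 40 mm square tube on it over y -190 to -30, top at 66. Origin: centre of the plate's underside. y = the way the arm extends, x = the side with button, low pin rack (x 28-37, top 28 mm) and white scale strip (x 40-58, top 26 mm; lines every 10 mm, 0 to 120, long ones at 0, 50, 100)
- pointer (a point): tip of the arm's steel pointer, 3 mm wide, which moves with the arm over the scale, 30 mm above the bench; axes as stop_bed
- long_mark_100 (a point): middle of the third long line of the scale, the 100 mm mark, fixed on the bed, 26 mm above the bench; axes as stop_bed. The arm is set when the pointer has the same position along stop_bed's y
- pin_foot (a point): foot of the arm's upright steel pin, on a level platform 46 (x) x 72 (y) mm whose top is 40 mm above the bench. The pin is 17 mm thick, 36 mm high, its last 6 mm tapered. It moves with the arm, 65 mm farther out along y than the handle; axes as stop_bed
- stop_arm: the telescoping arm. Origin in its black handle (40 mm long along y, top 84 mm above the bench), 66 mm up at the middle of the grip: plain side 20 mm off toward -x, button face 26 mm off toward +x (39 mm over both when squeezed). Grip from above across x at origin height. Axes as stop_bed. Slides along y: 0 to 120 mm out (end stop), starts locked 5 to 35 mm out
- lock_button (a joint): travel of the lock button, m: 0 out (its pawl sits in a rack of pins 8 mm apart and locks the arm), 0.007 fully in; squeezed toward -x into the handle. Spring 11 N at the start, 14 N fully in. Above 0.0045 the arm slides freely against a return spring of 2.5 to 3.5 N; let out, it catches in the nearest gap. Grey face 28 x 28 mm on the handle's +x side, centred at stop_arm's origin
- sleeve_a: loose plain steel sleeve (ring standing on end), 42 mm outside diameter, 30 mm high, about 150 g, bore 13 mm: too small for the pin. Origin at the centre of its underside, z up along the bore. Lies on the bench to the robot's right in a loose row of three, order random, centres at least 75 mm apart
- sleeve_b: loose plain steel sleeve (ring standing on end), 42 mm outside diameter, 30 mm high, about 150 g, bore 20 mm: fits the 17 mm pin snugly, the right one. Origin at the centre of its underside, z up along the bore. Lies on the bench to the robot's right in a loose row of three, order random, centres at least 75 mm apart
- sleeve_c: loose plain steel sleeve (ring standing on end), 42 mm outside diameter, 30 mm high, about 150 g, bore 28 mm: far too wide for the pin. Origin at the centre of its underside, z up along the bore. Lies on the bench to the robot's right in a loose row of three, order random, centres at least 75 mm apart
Mind the look-alikes: they are no part of the job. Leave any blue or pink look-alike of the sleeve_b alone.

How it is judged:
On the way, in this order (a step that is already met when the one before it is completed fails the run):
1. the fitting sleeve is on the pin, fully down, the arm not yet pulled out (horizontal distance between sleeve_b and pin_foot below 0.004 m and z of sleeve_b in the frame of pin_foot between -0.003 and 0.003 m and angle between sleeve_b's own z axis and vertical below 0.08 rad and distance of pointer from where it was at the start of the episode below 0.008 m and contact force between the fingers and sleeve_b below 0.2 N), for 0.2 s.
2. the lock button is squeezed in before the arm moves (value of joint lock_button above 0.005 m and contact force between the fingers and stop_arm above 5 N and distance of pointer from where it was at the start of the episode below 0.008 m), for 0.1 s.
3. the arm is out at the 100 mm mark (y of pointer in the frame of long_mark_100 between -0.004 and 0.004 m and value of joint lock_button above 0.005 m and contact force between the fingers and stop_arm above 5 N), for 0.2 s.
At the end, for the whole second after the job is handed in: The 20 mm bore sleeve sits on the pin fully down (within 3 mm) and upright, the pointer is within 4 mm of the 100 mm mark and still, the lock button is squeezed in at least 5 of its 7 mm and the fingers hold the handle with more than 5 N (all of step 3 and horizontal distance between sleeve_b and pin_foot below 0.004 m and z of sleeve_b in the frame of pin_foot between -0.003 and 0.003 m and angle between sleeve_b's own z axis and vertical below 0.08 rad and linear speed of stop_arm below 0.005 m/s); the arm keeps its last pose, push and grip.
It fails at once if one of the other two sleeves is moved by more than 30 mm (distance of any of sleeve_a, sleeve_c from where it was at the start of the episode above 0.03 m).
It also fails if it takes over 48 s, if anything falls off the work surface, if the arm or the gripper's body presses on something with over 40 N, if the wrist force passes 120 N, or if a joint passes its speed limit or range.

ROBOT

A 7-joint arm with a two-finger parallel gripper is mounted at the origin on the work surface. World frame = base frame: x ahead of the robot, y to its left, z up, the work surface at z = 0. Lengths are in m, angles in rad, forces in N, time in s.
With the tool pointing down it reaches from about 0.4 to 0.875 m from the base axis. Payload 6.5 kg.
Tool frame: the origin (TCP) lies between the finger pads; the fingertips stand 19 mm ahead of it and the grasp point (between the pads) is the TCP; z points along the fingers, y is the line along which they close (so a half turn about z gives the same grasp; the last joint's range is limited). The gripper opens to 88 mm and grips with 3 to 60 N. Pads are 18 mm wide; open, the fingers measure 123 mm over their backs; the gripper's body (75 mm by 187 mm) begins 45 mm behind the grasp point.
Start: joints at [1.13, 0.536, -0.004, 1.538, 0.003, 1.067, -0.071], TCP at [0.238, -0.605, 0.258] pointing down, gripper open.
Joint ranges: [-2.7, 2.7], [-0.37, 2.16], [-1.27, 1.26], [0.24, 2.4], [-1.31, 4.45], [0.19, 1.91], [-2.76, 2.76]. Speed limits (rad/s): [2.39, 2.39, 3.14, 3.14, 3.14, 3.14, 3.14].

INTERFACE

Orientations are given as a unit quaternion [w, x, y, z].
In Python, from plant import arm, vision gives the robot as it stands.
- The arm moves only by the tool arm_command, never from a script. Its argument "commands" is a list of rows, each an object with "dr": the turn, a rotation vector about the tool's x, y, z in rad, a list of three; "linear": the shift along the tool's x, y, z in cm, a list of three; "fingers": the opening, from -1 (shut) to 1 (fully open). A call has exactly 5 rows; each row is the pose to reach, as a shift and turn from the pose commanded when the call began, along the tool's axes at that moment; what a row does not reach only later rows make up. A row lasts 1/8 s, in which the tool goes at most 62.5 mm and 10.7 degrees, less where a joint would pass 70% of its speed; a pose out of reach is approached as far as the arm can. A call with a gripper value outside its range is refused whole. The fingers move at their own pace and stop on an object; the grip force is fixed at half the most. Time passes only in rows, so rows that repeat a pose let the fingers close, or fill a call up. It gives the time, the measured TCP pose, the force, the opening and the grip force at its end, in the units of the state.
- arm.read_state(): the state, without advancing time (a new reading comes with each control period).
- vision.snapshot(name): name is "scene" or "top" or "wrist"; returns (picture, depth): 384x512x3 uint8, blue, green, red; 384x512 float32, m along the optical axis (not along the pixel's ray), 0 where there is no reading.
- vision.get_calibration(name): a dict with "K" (3x3 intrinsics, pixels), "dist_coeffs" ([k1, k2, p1, p2, k3] as OpenCV has them; the pictures are not rectified), "origin" and "rotation" of the camera in the world. Camera axes: x right, y down, z forward; pixel columns grow to the right and rows downward; lengths in m; the calibration is good to about 2 mm. A picture is of the moment at which its call begins: read the wrist's pose just before it. get_calibration takes no time and is no camera call; for the wrist camera it gives the pose at the moment of the call.
- arm.sign_off(): hands the job in; it is judged then, once.
The state is a dict: "t": time; "joint_positions": joint angles; "joint_vel": joint speeds; "joint_efforts": joint torques, N m; "position": TCP position; "eef_rot": TCP orientation; "force": force on the tool from outside, world axes, zero at the start; "wrist_torque": the same for the moment, N m; "gripper_width": finger opening in m; "gripper_force": force on a finger pad.
Only numpy, scipy, OpenCV 4.12 (cv2) and the standard library are available. Lean on these libraries where they do the work, as an engineer would, in place of code of your own. Each camera call takes 0.05 s, during which the arm holds its last target. There are 200 camera calls.

## Working session

There is one attempt and no reset: what is moved stays moved. The work goes in short steps, Python scripts to look and compute and a tool call to move; the robot and the scene stay as the last step left them, time stands still between calls to the robot, and variables do not carry over. Pictures are saved under pics/ and viewed, at most 10 in all, crops included, and the job is handed in when it is done.

Besides the shell and the picture viewer there is one more tool, called after "Request:" by a JSON object that holds its "op" and its "data", one argument or row to a line. arm_command: Moves the arm, as the interface text tells. Its arguments: {"type":"object","properties":{"commands":{"type":"array"}},"required":["commands"]}

```bash
ls; mkdir -p pics; python3 - <<'E'
from plant import arm, vision
import cv2,numpy as np
s=arm.read_state();print(s['t'],s['position'],s['eef_rot'],s['gripper_width'])
ims=[]
for n in("scene","top","wrist"):
    p,d=vision.snapshot(n);cv2.imwrite(f'pics/{n}0.png',p);np.save(f'{n}0.npy',d)
    c=vision.get_calibration(n);print(n,{k:np.round(v,4).tolist() for k,v in c.items()})
    ims.append(p)
cv2.imwrite('pics/all0.png',cv2.resize(np.vstack([np.hstack(ims[:2]),np.hstack([ims[2],ims[2]*0])]),(800,600)))
E
```

```text
pics
0.0 [ 0.23772933 -0.60436289  0.25682655] [-8.18559915e-04  9.82484270e-01  1.86343605e-01 -2.24321183e-04] 0.08791454571346556
scene {'K': [[404.9915, 0.0, 248.1173], [0.0, 404.9915, 191.0157], [0.0, 0.0, 1.0]], 'dist_coeffs': [0.0247, 0.0, 0.0, 0.0, 0.0], 'origin': [1.0366, 0.2214, 0.7499], 'rotation': [-0.1819, 0.506, 0.7945, -0.2822]}
top {'K': [[353.7451, 0.0, 255.709], [0.0, 353.7451, 189.4867], [0.0, 0.0, 1.0]], 'dist_coeffs': [-0.0317, 0.0, 0.0, 0.0, 0.0], 'origin': [0.436, -0.0473, 0.7711], 'rotation': [0.0672, -0.6983, 0.7117, -0.0369]}
wrist {'K': [[267.6594, 0.0, 256.1119], [0.0, 267.6594, 195.922], [0.0, 0.0, 1.0]], 'dist_coeffs': [-0.0573, 0.0, 0.0, 0.0, 0.0], 'origin': [0.314, -0.5734, 0.3834], 'rotation': [0.132, 0.8158, -0.5556, -0.0909]}
```

View pics/all0.png

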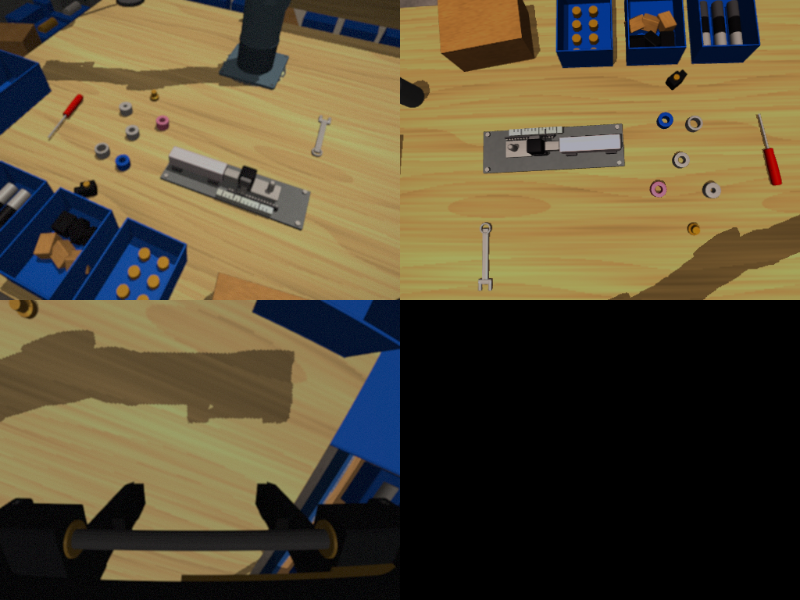

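The view shows three grey sleeves in top picture at about (376,159), (360,205) and (398,243). There are blue and pink look-alikes, and the length stop lies at about (106–287, 155–220). Next I'll enlarge these.

```bash
python3 - <<'E'
import cv2,numpy as np
t=cv2.imread('pics/top0.png');s=cv2.imread('pics/scene0.png')
C=cv2.INTER_CUBIC
a=cv2.resize(t[150:225,100:300],None,fx=4,fy=4,interpolation=C) #800x300
b=cv2.resize(t[140:260,320:440],(300,300),interpolation=C) #2.5
c=cv2.resize(s[185:305,200:400],(500,300),interpolation=C) #2.5
cv2.imwrite('pics/crop1.png',np.vstack([a,np.hstack([b,c])]))
E
```

```text
(no output)
```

View pics/crop1.png

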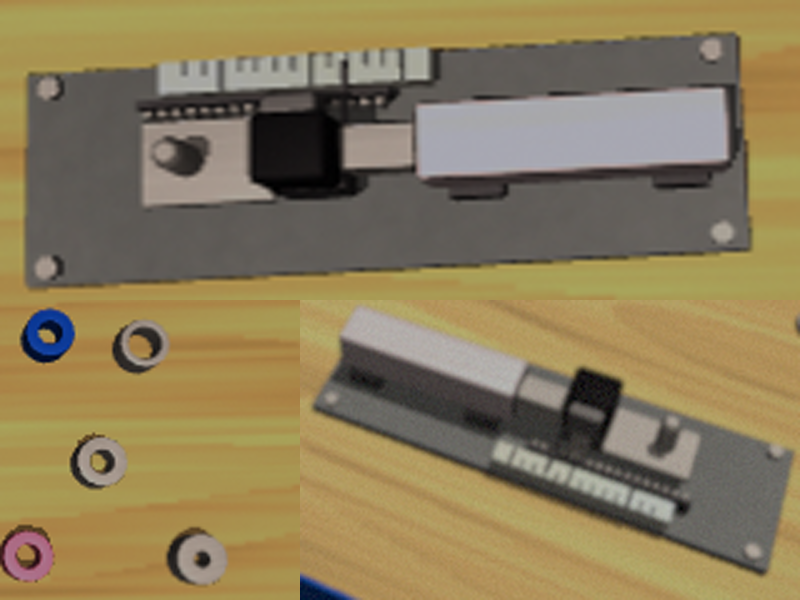

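The middle sleeve, crop (101,460) or top pixel (360,204), has the medium bore, so it is sleeve_b. The upper one is wide (c) and the lower right one is narrow (a). The plate corners in crop pixels are (28,75), (737,35), (748,248) and (27,287). The pin top is near (160,152), and the pointer is dark near (346,72).

```bash
cat > h.py <<'E'
import cv2,numpy as np
from scipy.spatial.transform import Rotation as Ro
from scipy.optimize import least_squares
def rot(c):return Ro.from_quat(np.roll(np.ravel(c['rotation']),-1)).as_matrix()
def rays(c,px):
    n=cv2.undistortPoints(np.float64(px).reshape(-1,1,2),c['K'],np.float64(c['dist_coeffs'])).reshape(-1,2)
    return np.c_[n,np.ones(len(n))]@rot(c).T
def plane(c,px,z):
    r=rays(c,px);o=np.array(c['origin']);return o+r*((z-o[2])/r[:,2])[:,None]
def cloud(c,d,x0,x1,y0,y1):
    v,u=np.mgrid[y0:y1,x0:x1];px=np.c_[u.ravel(),v.ravel()]
    return np.array(c['origin'])+rays(c,px)*d[y0:y1,x0:x1].reshape(-1,1),px
def tri(obs): # [(calib,px)]
    A=0;b=0
    for c,p in obs:
        r=rays(c,[p])[0];r/=np.linalg.norm(r);P=np.eye(3)-np.outer(r,r);A=A+P;b=b+P@np.array(c['origin'])
    return np.linalg.solve(A,b)
E
python3 - <<'E'
from plant import vision
from h import *
c=vision.get_calibration('top');s=vision.get_calibration('scene')
d=np.load('top0.npy');ds=np.load('scene0.npy')
cr=plane(c,np.array([(28,75),(737,35),(748,248),(27,287)])/4+[100,150],.01)
print('corners',cr.round(4).tolist());
cen=cr.mean(0);ey=(cr[0]+cr[3]-cr[1]-cr[2])[:2];print('centre',cen,'len',np.linalg.norm(ey)/2,'ang ey',np.degrees(np.arctan2(ey[1],ey[0])))
q=np.array([(403,65),(312,70),(222,73)])/4+[100,150];print('long',plane(c,q,.026).round(4).tolist())
print('ptr',plane(c,[(100+346/4,150+72/4)],.03)[0])
for n,cc,dd,boxes in(('top',c,d,[(345,190,376,220),(360,145,392,176),(382,228,415,258)]),):
  for b in boxes:
    P,px=cloud(cc,dd,b[0],b[2],b[1],b[3]);m=(P[:,2]>.022)&(P[:,2]<.04)
    Q=P[m];print(b,m.sum(),np.median(Q[:,2]),(Q.max(0)+Q.min(0))[:2]/2,np.ptp(Q,axis=0),Q.mean(0))
def scr(x,y):return (200+x/2.5,185+(y-0)/2.5)
# scene correspondences: pin top, handle; top view
print('pin tri',tri([(c,(100+160/4,150+152/4)),(s,(200+(672-300)/2.5,185+(421-300)/2.5))]), plane(c,[(140,188)],.076))
P,px=cloud(c,d,130,190,170,210)
for lo,hi in((.034,.046),(.066,.082),(.0825,.092)):
  m=(P[:,2]>lo)&(P[:,2]<hi);Q=P[m];print(lo,m.sum(),np.median(Q,axis=0),Q.min(0),Q.max(0))
# scene cam sleeve b
px0=cv2.projectPoints(plane(c,[(360,204)],.03),cv2.Rodrigues(rot(s).T)[0],-rot(s).T@np.array(s['origin']),s['K'],np.float64(s['dist_coeffs']))[0].ravel();print('in scene',px0)
u,v=px0.astype(int)
P,_=cloud(s,ds,u-14,u+14,v-12,v+14);m=(P[:,2]>.022)&(P[:,2]<.04);Q=P[m];print('scene',m.sum(),np.median(Q[:,2]),(Q.max(0)+Q.min(0))[:2]/2,np.ptp(Q,axis=0))
E
```

```text
corners [[0.6041, 0.3191, 0.01], [0.6163, -0.0792, 0.01], [0.499, -0.0819, 0.01], [0.4849, 0.314, 0.01]]
centre [0.55107135 0.11798641 0.01      ] len 0.39732301325744834 ang ey 91.89574407913784
long [[0.6006, 0.1025, 0.026], [0.5992, 0.1525, 0.026], [0.5988, 0.2023, 0.026]]
ptr [0.59669852 0.13274519 0.03      ]
(345, 190, 376, 220) 268 0.030280565406273885 [ 0.51023907 -0.23420464] [0.04013943 0.04107069 0.01134854] [ 0.5101759  -0.23338812  0.02974791]
(360, 145, 392, 176) 206 0.029708204444017894 [ 0.6101255  -0.27647991] [0.04048109 0.04151185 0.01176701] [ 0.61043585 -0.27591751  0.02943399]
(382, 228, 415, 258) 322 0.030280308664390132 [ 0.42812027 -0.31001943] [0.03895978 0.0424485  0.01145622] [ 0.42779139 -0.30941752  0.03007171]
pin tri [0.54828664 0.21738233 0.07340182] [[0.5478501  0.21645038 0.076     ]]
0.034 523 [0.54275371 0.20384934 0.04033924] [0.5257105  0.12344773 0.03400417] [0.58277855 0.23966252 0.04531829]
0.066 195 [0.55224977 0.15367924 0.07741667] [0.53050161 0.13009407 0.06655762] [0.57708457 0.22311401 0.08194303]
0.0825 301 [0.54912205 0.15048577 0.08444916] [0.53144257 0.13056876 0.08250458] [0.56740413 0.16922892 0.08796961]
in scene [168.18706592 165.08698728]
scene 175 0.029418505660085414 [ 0.51091016 -0.23155223] [0.04031526 0.04130255 0.01012316]
```

```bash
cat >> h.py <<'E'
def delta(s,xyz,yaw):
    R0=Ro.from_quat(np.roll(s['eef_rot'],-1));a=np.radians(yaw);x=np.array([np.cos(a),np.sin(a),0]);z=np.array([0,0,-1.])
    R1=Ro.from_matrix(np.c_[x,np.cross(z,x),z])
    print('t',round(s['t'],2),'pos',np.round(s['position'],4),'yaw',np.degrees(np.arctan2(*R0.as_matrix()[[1,0],0])).round(2),'lin cm',np.round(R0.inv().apply(np.array(xyz)-s['position'])*100,2),'dr',np.round((R0.inv()*R1).as_rotvec(),4),'w',round(s['gripper_width'],4),'f',np.round(s['force'],1),np.round(s['gripper_force'],1))
E
python3 -c "
from plant import arm
from h import *
delta(arm.read_state(),[.5102,-.2335,.2],91.9)"
```

```text
t 0.15 pos [ 0.2378 -0.6045  0.2571] yaw 21.48 lin cm [ 38.93 -24.54   5.73] dr [-1.2000e-03 -7.0000e-04 -1.2291e+00] w 0.088 f [-0.1 -0.2  0.6] 0.0
```

Request:
{"op": "arm_command", "data": {
  "commands": [
    {"linear": [5,-3,0.7],"dr": [0,0,-0.15],"fingers": 1},
    {"linear": [10,-6.2,1.4],"dr": [0,0,-0.3],"fingers": 1},
    {"linear": [15,-9.4,2.1],"dr": [0,0,-0.46],"fingers": 1},
    {"linear": [20,-12.5,2.8],"dr": [0,0,-0.62],"fingers": 1},
    {"linear": [25,-15.7,3.5],"dr": [0,0,-0.78],"fingers": 1}
  ]
}}

```text
t: 0.78
position: [0.4139, -0.3656, 0.2225]
eef_rot: [0.0, 0.836, 0.548, -0.0]
force: [-0.5, -0.5, 0.3]
gripper_width: 0.0883
gripper_force: 0.0
```

```bash
python3 -c "
from plant import arm
from h import *
delta(arm.read_state(),[.5102,-.2335,.2],91.9)"
```

```text
t 0.78 pos [ 0.4139 -0.3656  0.2225] yaw 66.46 lin cm [15.96  3.55  2.25] dr [ 1.00e-04  2.00e-04 -4.44e-01] w 0.0883 f [-0.5 -0.5  0.3] 0.0
```

Request:
{"op": "arm_command", "data": {
  "commands": [
    {"linear": [5,1.1,0.8],"dr": [0,0,-0.15],"fingers": 1},
    {"linear": [10,2.2,1.5],"dr": [0,0,-0.3],"fingers": 1},
    {"linear": [14,3.1,2],"dr": [0,0,-0.4],"fingers": 1},
    {"linear": [15.96,3.55,2.25],"dr": [0,0,-0.444],"fingers": 1},
    {"linear": [15.96,3.55,2.25],"dr": [0,0,-0.444],"fingers": 1}
  ]
}}

```text
t: 1.4
position: [0.5103, -0.2351, 0.2]
eef_rot: [-0.0, 0.697, 0.717, -0.0]
force: [-0.3, 0.2, -0.3]
gripper_width: 0.0881
gripper_force: 0.0
```

```bash
python3 - <<'E'
from plant import arm,vision
from h import *
s=arm.read_state();delta(s,[.5102,-.2335,.024],91.9)
c=vision.get_calibration('wrist');p,d=vision.snapshot('wrist');cv2.imwrite('pics/w1.png',p)
P,px=cloud(c,d,0,512,0,384);m=(abs(P[:,0]-.51)<.035)&(abs(P[:,1]+.2335)<.035)&(P[:,2]>.024)&(P[:,2]<.036)
Q=P[m];print(m.sum(),np.median(Q[:,2]),(Q.max(0)+Q.min(0))[:2]/2,np.ptp(Q,axis=0),px[m].min(0),px[m].max(0))
E
```

```text
t 1.4 pos [ 0.5103 -0.2351  0.2   ] yaw 91.65 lin cm [1.50e-01 1.00e-02 1.76e+01] dr [-0.0004 -0.0003 -0.0044] w 0.0881 f [-0.3  0.2 -0.3] 0.0
785 0.02905385289956136 [ 0.51109759 -0.23084493] [0.04049487 0.04016807 0.00780312] [240 162] [275 196]
```

View pics/w1.png

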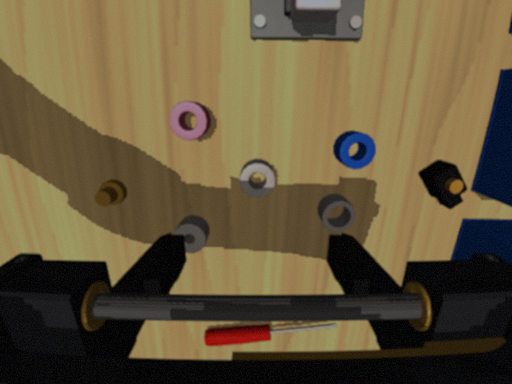

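The picture confirms the medium-bore grey sleeve at (258,178), with the wide one at (337,212) and the narrow one at (190,235). Both neighbours clear the fingers. Next I'll descend and grip.

Request:
{"op": "arm_command", "data": {
  "commands": [
    {"linear": [0.15,0.03,6],"dr": [0,0,-0.004],"fingers": 1},
    {"linear": [0.3,0.05,11],"dr": [0,0,-0.004],"fingers": 1},
    {"linear": [0.3,0.05,15],"dr": [0,0,-0.004],"fingers": 1},
    {"linear": [0.3,0.05,17.5],"dr": [0,0,-0.004],"fingers": 1},
    {"linear": [0.3,0.05,17.6],"dr": [0,0,-0.004],"fingers": 1}
  ]
}}

```text
t: 2.08
position: [0.5081, -0.2345, 0.0228]
eef_rot: [-0.001, 0.697, 0.717, -0.002]
force: [0.6, -1.5, 1.0]
gripper_width: 0.0881
gripper_force: 0.0
```

Request:
{"op": "arm_command", "data": {
  "commands": [
    {"linear": [0,0,0],"dr": [0,0,0],"fingers": 0},
    {"linear": [0,0,0],"dr": [0,0,0],"fingers": -1},
    {"linear": [0,0,0],"dr": [0,0,0],"fingers": -1},
    {"linear": [0,0,0],"dr": [0,0,0],"fingers": -1},
    {"linear": [0,0,0],"dr": [0,0,0],"fingers": -1}
  ]
}}

```text
t: 2.7
position: [0.5106, -0.2326, 0.0244]
eef_rot: [0.0, 0.696, 0.718, 0.0]
force: [-0.4, -0.7, 3.6]
gripper_width: 0.0407
gripper_force: 30.0
```

```bash
python3 -c "
from plant import arm
from h import *
delta(arm.read_state(),[.5479,.2155,.15],91.9)"
```

```text
t 2.7 pos [ 0.5106 -0.2326  0.0244] yaw 91.84 lin cm [ 44.66   5.17 -12.56] dr [ 0.0004  0.0001 -0.001 ] w 0.0407 f [-0.4 -0.7  3.6] 30.0
```

Request:
{"op": "arm_command", "data": {
  "commands": [
    {"linear": [0,0,-4],"dr": [0,0,0],"fingers": -1},
    {"linear": [0,0,-9],"dr": [0,0,0],"fingers": -1},
    {"linear": [4,0.5,-12.6],"dr": [0,0,0],"fingers": -1},
    {"linear": [9,1,-12.6],"dr": [0,0,0],"fingers": -1},
    {"linear": [14,1.6,-12.6],"dr": [0,0,0],"fingers": -1}
  ]
}}

```text
t: 3.32
position: [0.522, -0.0909, 0.1507]
eef_rot: [0.0, 0.696, 0.718, 0.0]
force: [0.8, -0.3, -1.7]
gripper_width: 0.0407
gripper_force: 29.9
```

```bash
python3 -c "
from plant import arm
from h import *
delta(arm.read_state(),[.5479,.2155,.15],91.9)"
```

```text
t 3.33 pos [ 0.522  -0.0909  0.1507] yaw 91.79 lin cm [30.55  3.55  0.06] dr [ 0.0007  0.0003 -0.0019] w 0.0407 f [ 0.8 -0.3 -1.7] 29.9
```

Request:
{"op": "arm_command", "data": {
  "commands": [
    {"linear": [5,0.6,0],"dr": [0,0,0],"fingers": -1},
    {"linear": [10,1.2,0],"dr": [0,0,0],"fingers": -1},
    {"linear": [15,1.8,0],"dr": [0,0,0],"fingers": -1},
    {"linear": [17,2,0],"dr": [0,0,0],"fingers": -1},
    {"linear": [17,2,0],"dr": [0,0,0],"fingers": -1}
  ]
}}

```text
t: 3.95
position: [0.5362, 0.0795, 0.15]
eef_rot: [-0.0, 0.695, 0.719, -0.0]
force: [-0.8, -0.6, -1.8]
gripper_width: 0.0403
gripper_force: 29.9
```

```bash
python3 - <<'E'
from plant import arm,vision
from h import *
s=arm.read_state();delta(s,[.5479,.2155,.15],91.9)
c=vision.get_calibration('wrist');p,d=vision.snapshot('wrist');cv2.imwrite('pics/w2.png',cv2.resize(p,(800,600),interpolation=cv2.INTER_CUBIC));np.save('w2.npy',d)
print(c['origin'],c['rotation'])
P,px=cloud(c,d,0,512,0,384)
for lo,hi in((.034,.046),(.071,.08),(.081,.09)):
  m=(P[:,2]>lo)&(P[:,2]<hi)&(abs(P[:,0]-.549)<.035)&(P[:,1]>.12)&(P[:,1]<.26);Q=P[m]
  if len(Q):print(lo,m.sum(),np.median(Q,axis=0),Q.min(0),Q.max(0),px[m].mean(0))
t,d=vision.snapshot('scene');cv2.imwrite('pics/s2.png',cv2.resize(t[100:292,180:436],(800,600),interpolation=cv2.INTER_CUBIC));np.save('s2.npy',d)
E
```

```text
t 3.95 pos [0.5362 0.0795 0.15  ] yaw 91.99 lin cm [13.55  1.64  0.  ] dr [-0.0005 -0.0002  0.0015] w 0.0403 f [-0.8 -0.6 -1.8] 29.9
[0.53294399 0.16282553 0.27644258] [0.15987359 0.98698649 0.01710845 0.00232422]
0.034 4566 [0.54779775 0.20642808 0.03937483] [0.52522606 0.12703731 0.03574238] [0.57273487 0.24433477 0.0459391 ] [277.57074025  48.95751205]
0.071 922 [0.55666494 0.16738921 0.07790092] [0.53156697 0.13247081 0.07103364] [0.57677592 0.22487712 0.0799904 ] [294.85683297  77.67353579]
0.081 2690 [0.54860364 0.15364325 0.08324676] [0.53114227 0.13303141 0.08100069] [0.57313304 0.17279124 0.08571601] [278.21040892 122.04832714]
```

View pics/w2.png

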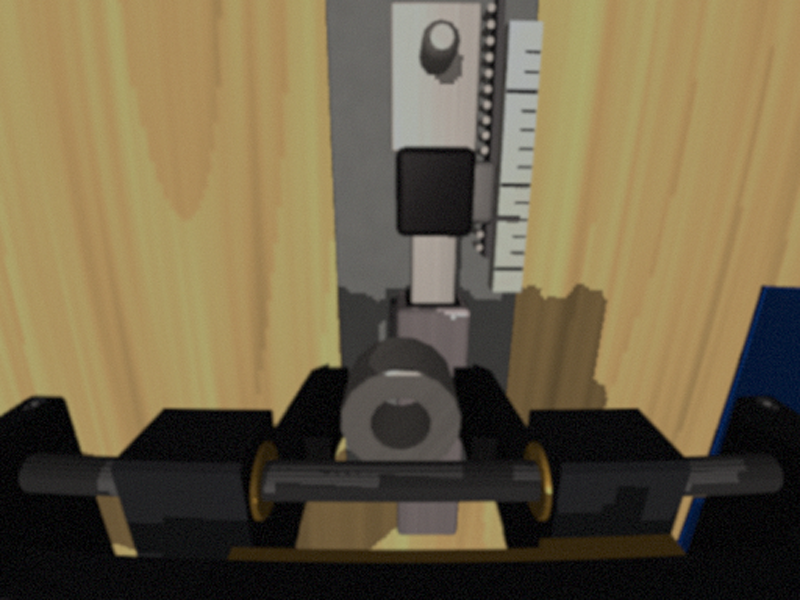

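View pics/s2.png

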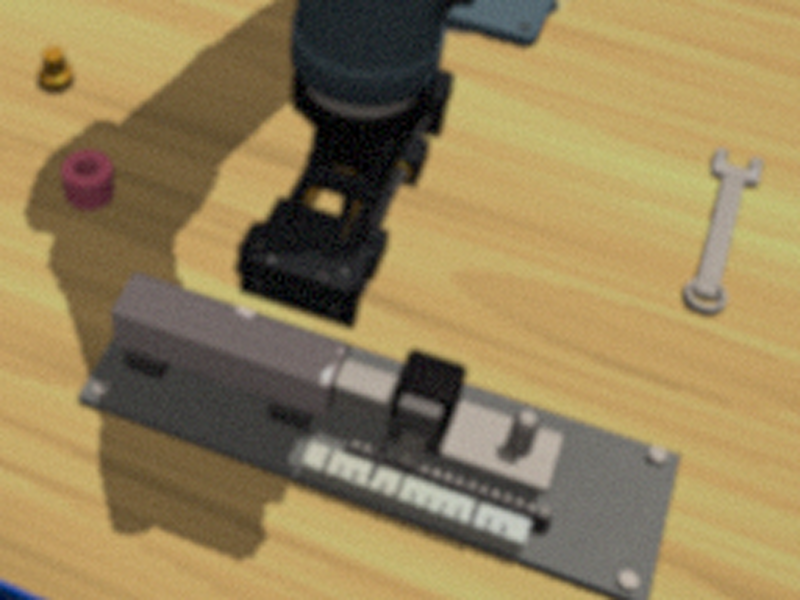

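The wrist view shows the held sleeve's bore centred at about (401,422), pin top at about (442,36), and pointer line on the scale between the 0 and 50 marks at about (508,218). All positions are in the ×1.5625 picture.

```bash
python3 - <<'E'
from plant import arm,vision
from h import *
s=arm.read_state()
c=vision.get_calibration('wrist');k=1/1.5625
t=vision.get_calibration('top')
print('pin wrist@.076',plane(c,[(442*k,36*k)],.076),'tri',tri([(c,(442*k,36*k)),(t,(140,188))]))
print('bore@.1556',plane(c,[(401*k,422*k)],.1556),'tcp',s['position'])
d=np.load('w2.npy');P,px=cloud(c,d,0,512,0,384)
m=(abs(P[:,2]-.156)<.006)&(abs(P[:,0]-.536)<.03)&(abs(P[:,1]-.08)<.03);Q=P[m];print(m.sum(),np.median(Q[:,2]),(Q.max(0)+Q.min(0))/2,np.ptp(Q,axis=0))
m=(abs(P[:,2]-.075)<.004)&(abs(P[:,0]-.548)<.015)&(P[:,1]>.195);Q=P[m];print('pin d',m.sum(),np.median(Q,axis=0),(Q.max(0)+Q.min(0))/2,np.ptp(Q,axis=0))
m=(abs(P[:,2]-.0395)<.004)&(P[:,1]>.18)&(P[:,1]<.25)&(abs(P[:,0]-.548)<.035);Q=P[m];print('plat x',np.percentile(Q[:,0],[2,98]))
L=np.array([(506,269),(512,217),(514,185),(520,91)])*k;print('scale lines/ptr',plane(c,L,.026).round(4).tolist(), plane(c,L[1:3],.03).round(4).tolist())
E
```

```text
pin wrist@.076 [[0.54931969 0.21414274 0.076     ]] tri [0.54780883 0.2132     0.08242361]
bore@.1556 [[0.53604687 0.07844543 0.1556    ]] tcp [0.53638557 0.07630742 0.1498636 ]
3987 0.15462176937027772 [0.53600235 0.07989973 0.15600262] [0.05987629 0.03658766 0.01198335]
pin d 393 [0.5489732  0.21355119 0.0742996 ] [0.54917624 0.21380098 0.07408906] [0.01509213 0.01538329 0.00615705]
plat x [0.52719953 0.57128852]
scale lines/ptr [[0.6, 0.1022, 0.026], [0.6002, 0.1339, 0.026], [0.5994, 0.1522, 0.026], [0.5975, 0.2024, 0.026]] [[0.5991, 0.1343, 0.03], [0.5983, 0.1523, 0.03]]
```

```bash
python3 - <<'E'
from plant import arm,vision
from h import *
for i in range(5):
    s=arm.read_state();c=vision.get_calibration('wrist')
    delta(s,[.548,.215,.15],91.9);print(np.round(c['origin'],4),np.round(s['joint_vel'],3)[:3],np.round(s['joint_positions'],4))
    p,d=vision.snapshot('wrist')
    P,px=cloud(c,d,0,512,0,384)
    m=(abs(P[:,2]-.075)<.004)&(abs(P[:,0]-.548)<.015)&(P[:,1]>.195);Q=P[m];
    m=(abs(P[:,2]-.155)<.0025)&(abs(P[:,0]-.536)<.019)&(abs(P[:,1]-.08)<.03);S=P[m];print('pin d',((Q.max(0)+Q.min(0))/2).round(4),'sl',((S.max(0)+S.min(0))/2).round(4),np.ptp(S,axis=0))
E
```

```text
t 4.05 pos [0.5364 0.0763 0.1499] yaw 91.73 lin cm [13.83  1.58 -0.04] dr [-0.0009  0.0015 -0.0029] w 0.0405 f [ 0.1 -0.8 -1.2] 29.9
[0.5335 0.1599 0.2761] [ 0.018 -0.003  0.009] [ 0.084   0.5351 -0.3998  1.8902  0.2898  0.774  -0.4447]
pin d [0.5483 0.2178 0.0741] sl [0.536  0.0794 0.1547] [0.03796134 0.03728094 0.00432476]
t 4.1 pos [0.5365 0.0759 0.1499] yaw 91.68 lin cm [13.87  1.56 -0.03] dr [-0.0007  0.0016 -0.0039] w 0.0408 f [-0.1  0.7 -1.2] 29.9
[0.5336 0.1595 0.2762] [ 0.008 -0.001 -0.003] [ 0.0846  0.535  -0.3996  1.8903  0.2897  0.774  -0.4449]
pin d [0.5488 0.2175 0.0743] sl [0.536  0.0794 0.1547] [0.0378541  0.03708304 0.00429968]
t 4.15 pos [0.5365 0.0759 0.15  ] yaw 91.66 lin cm [13.87  1.55 -0.02] dr [-0.0007  0.0014 -0.0041] w 0.0409 f [ 0.6 -0.  -1.4] 29.9
[0.5337 0.1595 0.2762] [ 0.001 -0.002 -0.007] [ 0.0848  0.5349 -0.3998  1.8903  0.2896  0.7739 -0.4451]
pin d [0.5486 0.2175 0.0743] sl [0.536  0.0792 0.1546] [0.03792784 0.03701441 0.00427461]
t 4.2 pos [0.5366 0.0762 0.1501] yaw 91.67 lin cm [ 1.384e+01  1.550e+00 -1.000e-02] dr [-0.0004  0.0011 -0.0041] w 0.0407 f [ 0.2 -0.1 -1.5] 29.9
[0.5337 0.1597 0.2763] [-0.003 -0.002 -0.008] [ 0.0848  0.5349 -0.4002  1.8901  0.2895  0.7738 -0.4453]
pin d [0.5484 0.2177 0.0742] sl [0.5361 0.0795 0.1549] [0.03786921 0.03622196 0.00472666]
t 4.25 pos [0.5366 0.0765 0.1501] yaw 91.69 lin cm [13.81  1.55 -0.  ] dr [-0.0003  0.0009 -0.0037] w 0.0406 f [ 0.8 -0.2 -0.9] 29.9
[0.5337 0.16   0.2764] [-0.004  0.    -0.01 ] [ 0.0845  0.5349 -0.4005  1.89    0.2895  0.7738 -0.4453]
pin d [0.5484 0.2179 0.0742] sl [0.5361 0.08   0.1546] [0.03777717 0.03668555 0.00419147]
```

Request:
{"op": "arm_command", "data": {
  "commands": [
    {"linear": [2.5,0.3,0],"dr": [0,0,0],"fingers": -1},
    {"linear": [5,1.4,0],"dr": [0,0,0],"fingers": -1},
    {"linear": [5,1.4,0],"dr": [0,0,0],"fingers": -1},
    {"linear": [5,1.4,0],"dr": [0,0,0],"fingers": -1},
    {"linear": [5,1.4,0],"dr": [0,0,0],"fingers": -1}
  ]
}}

```text
t: 4.92
position: [0.5488, 0.1274, 0.1501]
eef_rot: [0.0, 0.696, 0.718, -0.001]
force: [0.3, -1.0, -2.1]
gripper_width: 0.0406
gripper_force: 29.9
```

```bash
python3 - <<'E'
from plant import arm,vision
from h import *
s=arm.read_state();c=vision.get_calibration('wrist')
p,d=vision.snapshot('wrist');np.savez('w3.npz',p=p,d=d,o=c['origin'],r=c['rotation'],K=c['K'],D=c['dist_coeffs'],tcp=s['position'])
delta(s,[.548,.215,.15],91.9);print(c['origin'])
q=cv2.resize(p,None,fx=4,fy=4,interpolation=cv2.INTER_CUBIC)
def proj(X):return cv2.projectPoints(np.float64(X),cv2.Rodrigues(rot(c).T)[0],-rot(c).T@np.array(c['origin']),c['K'],np.float64(c['dist_coeffs']))[0].reshape(-1,2)
a=np.linspace(0,2*np.pi,80)
def circ(x,y,z,r,col):
    u=proj(np.c_[x+r*np.cos(a),y+r*np.sin(a),0*a+z]);cv2.polylines(q,[np.int32(u*4+1.5)],True,col,1)
T=s['position']
for r in(.021,.010):circ(T[0],T[1]+.001,T[2]+.0056,r,(0,255,0))
circ(.5485,.216,.076,.006,(0,0,255));circ(.5485,.216,.040,.0085,(255,0,0))
u1=proj([[T[0],T[1],T[2]]])[0];u2=proj([[.5485,.216,.06]])[0];print(u1,u2)
def crop(u):
    x,y=int(u[0]*4),int(u[1]*4);x=min(max(x,200),2048-200);y=min(max(y,300),1536-300);return q[y-300:y+300,x-200:x+200]
cv2.imwrite('pics/w3.png',np.hstack([crop(u1),crop(u2)]))
E
```

```text
t 4.92 pos [0.5488 0.1274 0.1501] yaw 91.74 lin cm [ 8.76  0.19 -0.  ] dr [-0.0005  0.0009 -0.0028] w 0.0406 f [ 0.3 -1.  -2.1] 29.9
[0.54581878 0.21084851 0.27636097]
[257.10879095 267.43410914] [260.07494525 100.25212296]
```

View pics/w3.png

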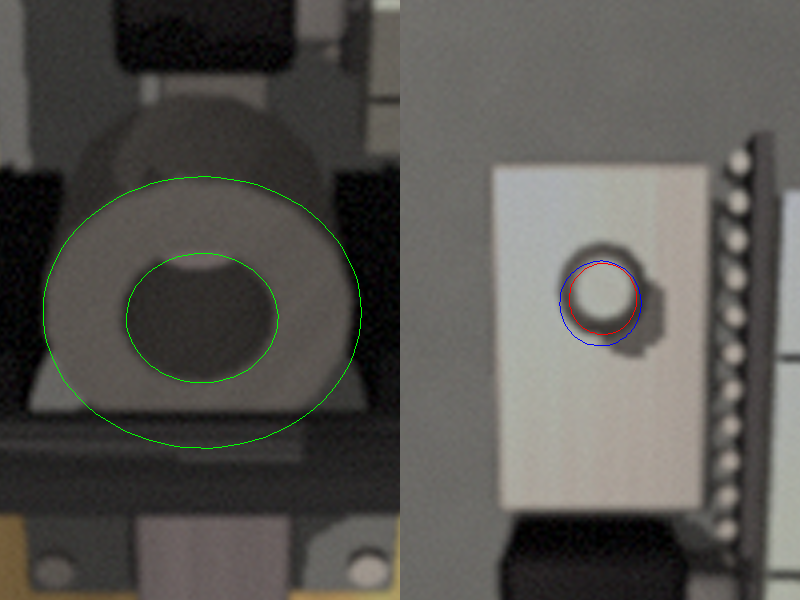

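The overlay puts the held sleeve's centre 1 mm ahead of the TCP in y. The pin is about 1.5 mm further out than my guess, at about (0.5485, 0.2175). So the TCP target is (0.5485, 0.2165).

Request:
{"op": "arm_command", "data": {
  "commands": [
    {"linear": [4,0.1,0],"dr": [0,0,-0.002],"fingers": -1},
    {"linear": [7.5,0.2,2],"dr": [0,0,-0.002],"fingers": -1},
    {"linear": [8.9,0.24,4],"dr": [0,0,-0.002],"fingers": -1},
    {"linear": [8.9,0.24,4.2],"dr": [0,0,-0.002],"fingers": -1},
    {"linear": [8.9,0.24,4.2],"dr": [0,0,-0.002],"fingers": -1}
  ]
}}

```text
t: 5.6
position: [0.5488, 0.2157, 0.1079]
eef_rot: [0.0, 0.696, 0.718, -0.001]
force: [-0.4, -0.1, -1.4]
gripper_width: 0.041
gripper_force: 29.9
```

Request:
{"op": "arm_command", "data": {
  "commands": [
    {"linear": [0,0,0],"dr": [0,0,0],"fingers": -1},
    {"linear": [0,0,0],"dr": [0,0,0],"fingers": -1},
    {"linear": [0,0,0],"dr": [0,0,0],"fingers": -1},
    {"linear": [0,0,0],"dr": [0,0,0],"fingers": -1},
    {"linear": [0,0,0],"dr": [0,0,0],"fingers": -1}
  ]
}}

```text
t: 6.22
position: [0.5485, 0.2179, 0.1083]
eef_rot: [0.0, 0.695, 0.719, -0.0]
force: [0.4, 0.7, -0.8]
gripper_width: 0.0409
gripper_force: 29.9
```

```bash
python3 - <<'E'
from plant import arm,vision
from h import *
delta(arm.read_state(),[.5485,.2165,.0645],91.9)
E
```

```text
t 6.22 pos [0.5485 0.2179 0.1083] yaw 91.96 lin cm [-0.14 -0.    4.38] dr [0.    0.    0.001] w 0.0409 f [ 0.4  0.7 -0.8] 29.9
```

Request:
{"op": "arm_command", "data": {
  "commands": [
    {"linear": [-0.05,0,0.5],"dr": [0,0,0],"fingers": -1},
    {"linear": [-0.05,0,0.8],"dr": [0,0,0],"fingers": -1},
    {"linear": [-0.05,0,1.0],"dr": [0,0,0],"fingers": -1},
    {"linear": [-0.05,0,1.2],"dr": [0,0,0],"fingers": -1},
    {"linear": [-0.05,0,1.2],"dr": [0,0,0],"fingers": -1}
  ]
}}

```text
t: 6.85
position: [0.5484, 0.2173, 0.096]
eef_rot: [-0.0, 0.695, 0.719, -0.0]
force: [0.6, 1.1, -1.4]
gripper_width: 0.0409
gripper_force: 29.9
```

```bash
python3 - <<'E'
from plant import arm,vision
from h import *
delta(arm.read_state(),[.5485,.2165,.0645],91.9)
E
```

```text
t 6.85 pos [0.5484 0.2173 0.096 ] yaw 91.95 lin cm [-0.08  0.01  3.15] dr [-0.0003  0.0001  0.0009] w 0.0409 f [ 0.6  1.1 -1.4] 29.9
```

Request:
{"op": "arm_command", "data": {
  "commands": [
    {"linear": [-0.05,0,0.4],"dr": [0,0,0],"fingers": -1},
    {"linear": [-0.05,0,0.7],"dr": [0,0,0],"fingers": -1},
    {"linear": [-0.05,0,1.0],"dr": [0,0,0],"fingers": -1},
    {"linear": [-0.05,0,1.3],"dr": [0,0,0],"fingers": -1},
    {"linear": [-0.05,0,1.3],"dr": [0,0,0],"fingers": -1}
  ]
}}

```text
t: 7.48
position: [0.5483, 0.2168, 0.0829]
eef_rot: [-0.0, 0.695, 0.719, -0.0]
force: [0.0, 0.8, -1.7]
gripper_width: 0.0406
gripper_force: 29.9
```

```bash
python3 - <<'E'
from plant import arm,vision
from h import *
delta(arm.read_state(),[.5485,.2165,.0645],91.9)
E
```

```text
t 7.47 pos [0.5483 0.2168 0.0829] yaw 91.95 lin cm [-0.03  0.02  1.84] dr [-0.0005  0.0002  0.0009] w 0.0406 f [ 0.   0.8 -1.7] 29.9
```

Request:
{"op": "arm_command", "data": {
  "commands": [
    {"linear": [0,0,0.5],"dr": [0,0,0],"fingers": -1},
    {"linear": [0,0,0.9],"dr": [0,0,0],"fingers": -1},
    {"linear": [0,0,1.3],"dr": [0,0,0],"fingers": -1},
    {"linear": [0,0,1.75],"dr": [0,0,0],"fingers": -1},
    {"linear": [0,0,1.8],"dr": [0,0,0],"fingers": -1}
  ]
}}

```text
t: 8.1
position: [0.5483, 0.2168, 0.0648]
eef_rot: [-0.0, 0.695, 0.719, -0.0]
force: [-0.9, -0.1, -0.7]
gripper_width: 0.0405
gripper_force: 29.9
```

```bash
python3 - <<'E'
from plant import arm,vision
from h import *
delta(arm.read_state(),[.5485,.2165,.0645],91.9)
E
```

```text
t 8.1 pos [0.5483 0.2168 0.0648] yaw 91.96 lin cm [-0.03  0.02  0.03] dr [-0.0007  0.0002  0.001 ] w 0.0405 f [-0.9 -0.1 -0.7] 29.9
```

Request:
{"op": "arm_command", "data": {
  "commands": [
    {"linear": [0,0,0],"dr": [0,0,0],"fingers": 0.2},
    {"linear": [0,0,0],"dr": [0,0,0],"fingers": 0.6},
    {"linear": [0,0,0],"dr": [0,0,0],"fingers": 1},
    {"linear": [0,0,0],"dr": [0,0,0],"fingers": 1},
    {"linear": [0,0,0],"dr": [0,0,0],"fingers": 1}
  ]
}}

```text
t: 8.72
position: [0.5485, 0.2169, 0.0653]
eef_rot: [0.0, 0.695, 0.719, 0.0]
force: [-1.0, 0.0, -0.4]
gripper_width: 0.0869
gripper_force: 0.0
```

Request:
{"op": "arm_command", "data": {
  "commands": [
    {"linear": [0,0,-1],"dr": [0,0,0],"fingers": 1},
    {"linear": [0,0,-3],"dr": [0,0,0],"fingers": 1},
    {"linear": [0,0,-6],"dr": [0,0,0],"fingers": 1},
    {"linear": [-3,0,-8.5],"dr": [0,0,0],"fingers": 1},
    {"linear": [-6.5,0,-8.5],"dr": [0,0,0],"fingers": 1}
  ]
}}

```text
t: 9.35
position: [0.5524, 0.1526, 0.154]
eef_rot: [0.001, 0.694, 0.72, 0.003]
force: [1.0, -0.6, -0.4]
gripper_width: 0.0879
gripper_force: 0.0
```

```bash
python3 - <<'E'
from plant import arm,vision
from h import *
s=arm.read_state();c=vision.get_calibration('wrist')
p,d=vision.snapshot('wrist')
delta(s,[.5515,.152,.066],91.9)
P,px=cloud(c,d,0,512,0,384)
for n,zl,zh,yl,yh in(('sleeve',.065,.074,.19,.245),('pin',.073,.08,.2,.23),('handle',.08,.09,.12,.18),('button',.072,.0805,.13,.17)):
    m=(P[:,2]>zl)&(P[:,2]<zh)&(abs(P[:,0]-.55)<.04)&(P[:,1]>yl)&(P[:,1]<yh);Q=P[m]
    if len(Q):print(n,len(Q),np.median(Q,axis=0).round(4),Q.min(0).round(4),Q.max(0).round(4))
cv2.imwrite('pics/w4.png',cv2.resize(p[40:220,140:380],(800,600),interpolation=cv2.INTER_CUBIC))
E
```

```text
t 9.35 pos [0.5524 0.1526 0.154 ] yaw 92.04 lin cm [-0.07 -0.14  8.8 ] dr [ 0.0056 -0.0018  0.0025] w 0.0879 f [ 1.  -0.6 -0.4] 0.0
sleeve 1935 [0.548  0.2188 0.0694] [0.5273 0.1972 0.0652] [0.5686 0.2379 0.0739]
pin 221 [0.549  0.2178 0.0752] [0.5423 0.2113 0.073 ] [0.5552 0.2241 0.0779]
handle 1997 [0.5492 0.155  0.0831] [0.5311 0.1336 0.08  ] [0.5747 0.1735 0.0852]
button 416 [0.5712 0.1559 0.079 ] [0.531  0.1405 0.0724] [0.5771 0.17   0.0805]
```

View pics/w4.png

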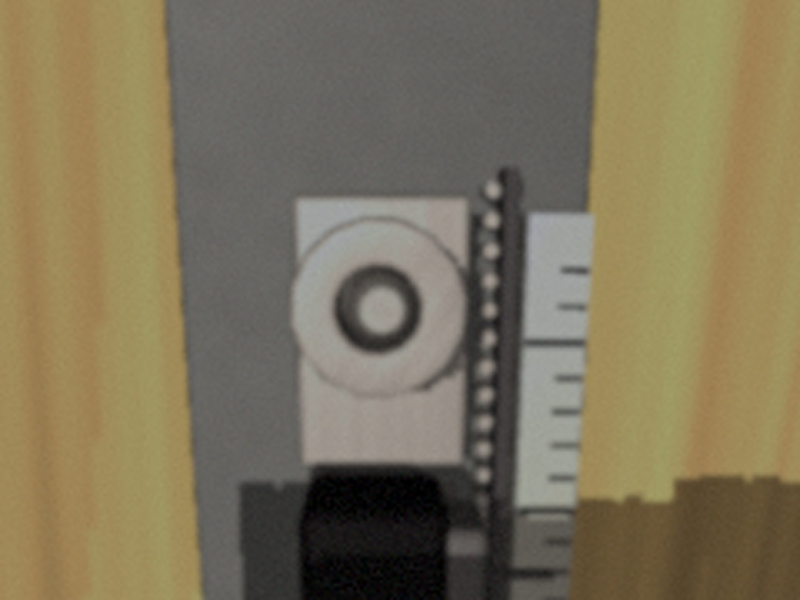

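The sleeve sits fully down on the pin: its top is at 69 mm and it is concentric, about (378,308) in the crop. Now I'll grip the handle.

Request:
{"op": "arm_command", "data": {
  "commands": [
    {"linear": [0,-0.2,3],"dr": [0,0,0.002],"fingers": 1},
    {"linear": [0,-0.2,5.5],"dr": [0,0,0.002],"fingers": 1},
    {"linear": [0,-0.2,7.5],"dr": [0,0,0.002],"fingers": 1},
    {"linear": [0,-0.2,8.6],"dr": [0,0,0.002],"fingers": 1},
    {"linear": [0,-0.2,8.6],"dr": [0,0,0.002],"fingers": 1}
  ]
}}

```text
t: 10.02
position: [0.5485, 0.1519, 0.0639]
eef_rot: [-0.0, 0.696, 0.718, -0.0]
force: [0.3, -0.1, 1.0]
gripper_width: 0.0878
gripper_force: 0.0
```

```bash
python3 - <<'E'
from plant import arm,vision
from h import *
delta(arm.read_state(),[.550,.153,.066],91.7)
E
```

```text
t 10.03 pos [0.5485 0.1519 0.0639] yaw 91.85 lin cm [ 0.1   0.15 -0.21] dr [-0.0008  0.0002  0.0025] w 0.0878 f [ 0.3 -0.1  1. ] 0.0
```

Request:
{"op": "arm_command", "data": {
  "commands": [
    {"linear": [0.1,0.15,-0.2],"dr": [0,0,0.002],"fingers": 0.4},
    {"linear": [0.1,0.15,-0.2],"dr": [0,0,0.002],"fingers": 0.1},
    {"linear": [0.1,0.15,-0.2],"dr": [0,0,0.002],"fingers": -1},
    {"linear": [0.1,0.15,-0.2],"dr": [0,0,0.002],"fingers": -1},
    {"linear": [0.1,0.15,-0.2],"dr": [0,0,0.002],"fingers": -1}
  ]
}}

```text
t: 10.65
position: [0.5516, 0.1523, 0.0667]
eef_rot: [0.001, 0.697, 0.717, 0.001]
force: [-5.1, -2.3, 9.6]
gripper_width: 0.0403
gripper_force: 15.9
```

```bash
python3 - <<'E'
from plant import arm,vision
from h import *
delta(arm.read_state(),[.550,.153,.066],91.7)
E
```

```text
t 10.65 pos [0.5516 0.1523 0.0667] yaw 91.67 lin cm [ 0.07 -0.16  0.07] dr [ 0.0022  0.0003 -0.0006] w 0.0403 f [-5.1 -2.3  9.6] 15.9
```

Request:
{"op": "arm_command", "data": {
  "commands": [
    {"linear": [0,0,0],"dr": [0,0,0],"fingers": -1},
    {"linear": [0,0,0],"dr": [0,0,0],"fingers": -1},
    {"linear": [0,0,0],"dr": [0,0,0],"fingers": -1},
    {"linear": [0,0,0],"dr": [0,0,0],"fingers": -1},
    {"linear": [0,0,0],"dr": [0,0,0],"fingers": -1}
  ]
}}

```text
t: 11.28
position: [0.5508, 0.1522, 0.0667]
eef_rot: [0.001, 0.697, 0.717, 0.0]
force: [0.7, -2.2, 4.8]
gripper_width: 0.0387
gripper_force: 30.0
```

```bash
python3 - <<'E'
from plant import arm,vision
from h import *
delta(arm.read_state(),[.550,.153,.066],91.7)
E
```

```text
t 11.28 pos [0.5508 0.1522 0.0667] yaw 91.69 lin cm [ 0.09 -0.08  0.07] dr [ 0.001   0.0009 -0.0003] w 0.0387 f [ 0.7 -2.2  4.8] 30.0
```

Request:
{"op": "arm_command", "data": {
  "commands": [
    {"linear": [0.7,0,0],"dr": [0,0,0],"fingers": -1},
    {"linear": [1.7,0,0],"dr": [0,0,0],"fingers": -1},
    {"linear": [2.7,0,0],"dr": [0,0,0],"fingers": -1},
    {"linear": [3.5,0,0],"dr": [0,0,0],"fingers": -1},
    {"linear": [3.5,0,0],"dr": [0,0,0],"fingers": -1}
  ]
}}

```text
t: 11.9
position: [0.5496, 0.1881, 0.0667]
eef_rot: [0.0, 0.696, 0.718, 0.0]
force: [0.5, -3.3, 7.1]
gripper_width: 0.0389
gripper_force: 30.0
```

```bash
python3 - <<'E'
from plant import arm,vision
from h import *
delta(arm.read_state(),[.550,.153,.066],91.7)
E
```

```text
t 11.9 pos [0.5496 0.1881 0.0667] yaw 91.74 lin cm [-3.51 -0.07  0.07] dr [0.001  0.0001 0.0007] w 0.0389 f [ 0.5 -3.3  7.1] 30.0
```

Request:
{"op": "arm_command", "data": {
  "commands": [
    {"linear": [0.7,0,0],"dr": [0,0,0],"fingers": -1},
    {"linear": [1.7,0,0],"dr": [0,0,0],"fingers": -1},
    {"linear": [2.7,0,0],"dr": [0,0,0],"fingers": -1},
    {"linear": [3.4,0,0],"dr": [0,0,0],"fingers": -1},
    {"linear": [3.4,0,0],"dr": [0,0,0],"fingers": -1}
  ]
}}

```text
t: 12.52
position: [0.5484, 0.2218, 0.0667]
eef_rot: [0.0, 0.696, 0.718, 0.0]
force: [-0.4, -2.7, 7.6]
gripper_width: 0.0386
gripper_force: 30.0
```

Request:
{"op": "arm_command", "data": {
  "commands": [
    {"linear": [0,0,0],"dr": [0,0,0],"fingers": -1},
    {"linear": [0,0,0],"dr": [0,0,0],"fingers": -1},
    {"linear": [0,0,0],"dr": [0,0,0],"fingers": -1},
    {"linear": [0,0,0],"dr": [0,0,0],"fingers": -1},
    {"linear": [0,0,0],"dr": [0,0,0],"fingers": -1}
  ]
}}

```text
t: 13.15
position: [0.5485, 0.221, 0.0667]
eef_rot: [0.0, 0.697, 0.717, -0.0]
force: [-0.2, -2.4, 7.7]
gripper_width: 0.039
gripper_force: 30.0
```

```bash
python3 - <<'E'
from plant import arm,vision
from h import *
delta(arm.read_state(),[.550,.153,.066],91.7)
a=[]
for n in('wrist','top','scene'):
    p,d=vision.snapshot(n);a.append(p)
    cv2.imwrite(f'pics/{n}5.png',p)
q=lambda im,x,y,w,h:cv2.resize(im[y:y+h,x:x+w],(400,300),interpolation=cv2.INTER_CUBIC)
cv2.imwrite('pics/end.png',np.vstack([np.hstack([q(a[0],212,60,200,150),q(a[1],110,135,120,90)]),np.hstack([q(a[2],250,190,120,90),q(a[0],262,160,120,90)])]))
E
```

```text
t 13.15 pos [0.5485 0.221  0.0667] yaw 91.68 lin cm [-6.81 -0.05  0.08] dr [ 0.0004  0.0009 -0.0003] w 0.039 f [-0.2 -2.4  7.7] 30.0
```

View pics/end.png

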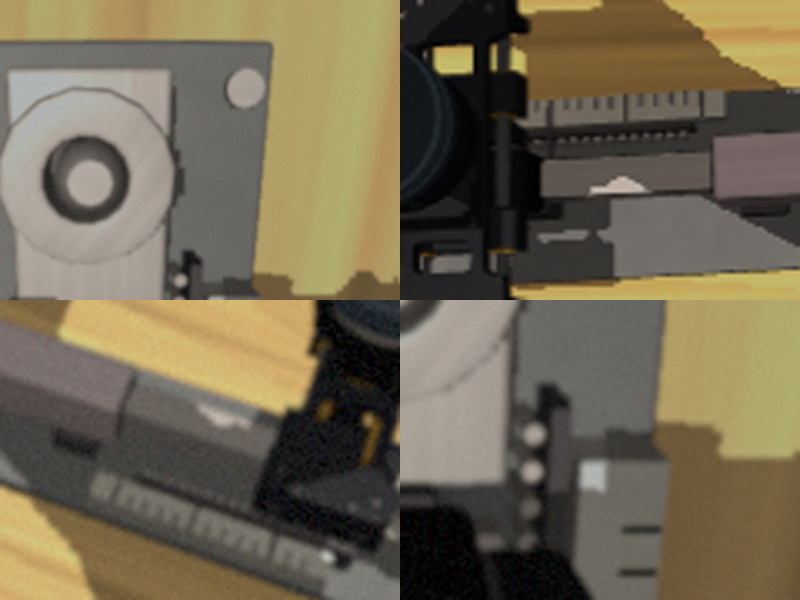

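```bash
python3 - <<'E'
from plant import arm,vision
from h import *
a=cv2.imread('pics/top0.png',0);b=cv2.imread('pics/top5.png',0)
for v in range(163,175,2):
    print(v,a[v,150:192].tolist());print('   ',b[v,150:192].tolist())
c=vision.get_calibration('wrist');W=cv2.imread('pics/wrist5.png')
L=np.array([(262+240/3.333,160+228/3.333),(262+235/3.333,160+273/3.333)]);print('110,120?',plane(c,L,.026),vision.get_calibration('wrist')['origin'])
E
```

```text
163 [144, 144, 143, 143, 144, 144, 143, 143, 143, 143, 144, 144, 144, 143, 143, 144, 144, 144, 144, 143, 147, 148, 149, 149, 153, 155, 154, 96, 101, 136, 143, 118, 103, 148, 165, 165, 117, 147, 165, 166, 139, 95]
    [91, 92, 91, 91, 91, 91, 91, 91, 91, 91, 91, 91, 90, 90, 91, 90, 90, 90, 90, 90, 92, 93, 93, 93, 96, 97, 96, 67, 82, 98, 98, 80, 71, 92, 100, 102, 69, 88, 101, 101, 84, 56]
165 [134, 131, 165, 165, 123, 98, 148, 165, 165, 129, 135, 164, 165, 126, 138, 166, 166, 166, 110, 133, 165, 166, 122, 112, 153, 166, 165, 94, 133, 165, 166, 139, 125, 154, 148, 91, 45, 140, 165, 166, 138, 98]
    [83, 82, 106, 106, 76, 60, 93, 106, 105, 80, 85, 106, 106, 79, 87, 106, 105, 104, 66, 80, 104, 104, 74, 67, 94, 101, 100, 54, 79, 101, 100, 83, 74, 94, 102, 103, 70, 89, 102, 101, 83, 58]
167 [125, 120, 166, 166, 121, 95, 148, 166, 166, 128, 137, 166, 166, 126, 139, 165, 166, 165, 122, 140, 165, 166, 142, 125, 153, 165, 165, 94, 134, 165, 165, 166, 165, 165, 147, 87, 57, 142, 165, 166, 165, 165]
    [84, 82, 108, 91, 54, 61, 95, 107, 105, 79, 84, 104, 105, 77, 85, 104, 104, 104, 74, 86, 104,
[... 675 characters left out ...]
7, 88, 78, 79, 80, 64, 41, 37, 48, 51, 50, 49]
    [107, 107, 106, 88, 51, 61, 94, 106, 107, 107, 108, 106, 105, 105, 105, 104, 105, 104, 105, 105, 106, 105, 94, 87, 87, 88, 79, 56, 64, 71, 70, 62, 57, 57, 57, 48, 44, 44, 44, 43, 43, 42]
173 [61, 45, 45, 53, 55, 53, 55, 55, 56, 55, 55, 55, 55, 55, 55, 54, 45, 39, 40, 47, 52, 52, 53, 57, 60, 64, 69, 65, 38, 26, 27, 28, 27, 27, 27, 27, 24, 26, 50, 50, 46, 47]
    [55, 48, 47, 43, 35, 35, 42, 47, 45, 43, 43, 41, 39, 39, 38, 39, 37, 35, 35, 36, 34, 34, 33, 34, 33, 33, 33, 34, 33, 33, 33, 33, 33, 34, 34, 34, 33, 34, 34, 29, 29, 28]
110,120? [[0.60152262 0.22670135 0.026     ]
 [0.60177958 0.21625955 0.026     ]] [0.54549468 0.30448612 0.19303326]
```

The pointer covers the 100 mm line in the top view. At pixel 154.2 against 154.8, parallax accounts for the difference, so it is within about 1 mm. The sleeve is still seated. Handing in.

```bash
python3 - <<'E'
from plant import arm
from h import *
delta(arm.read_state(),[.550,.153,.066],91.7)
print(arm.sign_off())
E
```

```text
t 13.3 pos [0.5485 0.221  0.0667] yaw 91.69 lin cm [-6.8  -0.05  0.08] dr [ 0.0004  0.0009 -0.0002] w 0.0386 f [-0.7 -3.3  7. ] 30.0
the job is handed in; nothing more can be done
None
```

I put the 20 mm sleeve fully down on the pin, pulled the arm out to within about 1 mm of the 100 mm mark, and handed the job in at 13.3 s, still gripping the handle with the button squeezed in; no verdict came back.

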